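Hang the second shelf bracket on the slotted display stand

TASK

One shelf bracket already hangs on the slotted display stand. Take the matching loose bracket (the longer of the two standing on the counter), hook its claws into the bare upright at the same height as the hung one, and press it down until its spring catch snaps out and it is locked, square and level with its partner. Let go of it, and leave the other goods where they are.

Things in the scene. Friction and masses are not known exactly. Their poses are not given: they have to be found in the camera images.
- bracket_mid (a point): Loose bracket to hang: white folded steel, 190 mm long, 72 mm high, blade 14 mm thick, 240 to 380 g, standing on its flat underside. Point: middle of the blade's thickness, 36 mm above the underside, at the centre of mass along x. x runs along the blade to the claws, y across, z up. End plate (32 wide, 72 high, 3 thick) has its face at x = +73 mm; free tip at x = -117 mm.
- bracket_claws (a point): Its end plate's face, mid-thickness, at the underside of the upper claw's neck: 73 mm along x and 12 mm above bracket_mid; same axes. Two claws, 36 mm apart in height (neck undersides 12 and 48 mm above the bracket's underside), stand out 11 mm, 5 mm thick, round-nosed. Neck 8 mm high, 4.4 long, then a hook to 10 mm below it, leaning out a little so that driving it down draws tight.
- catch (a joint): Its spring catch, a steel tongue 5 mm wide, 10 high, 2 mm above the upper neck. 0 = sprung out, 5 mm out of the end plate; 0.005 = flush. 3 N to start, 6 N flush. As the claws go in, the web above the slot pushes it back: push the end plate right up to the face (a gap over 1.5 mm will not hook). 2 mm before the bottom it snaps into the slot and bars lifting.
- bracket_top (a point): Where to press: top edge of the loose bracket, 15 mm before the end plate's face (x = +58 mm, 36 mm above bracket_mid); same axes. With the claws hooked, 8 to 25 N down here drives it home, dropping until the necks rest; left alone it hangs part-way, tip drooping. Blade full height from the end plate to x = -26 mm; then its underside rises to leave 22 mm at the tip.
- hung_mid (a point): Bracket already hung and locked on one upright, identical to the loose one; the same point and axes as bracket_mid. Fixed. The loose bracket must end fully down at the same slots on the other upright, 220 to 260 mm to one side, parallel to it and level; its end plate close to the upright's face.
- stand: Display stand screwed to the counter. Origin: counter level, half-way between the uprights' places, in the plane of their slotted faces. x points into the uprights (claws go in this way), y along the row, z up. Foot plate 310 mm wide, x = -115 to +65 mm, 12 mm high. Uprights: white tubes 40 wide (y), 30 deep, 213 mm high, faces at x = 0, about y = +120 and -120 mm.
- slot_level (a point): On the stand at x = 0, y = 0, 173 mm high: lower-edge height of the slots the upper claws use. Each upright was clamped in the rail by eye, 110 to 130 mm out on its own side; the hung bracket shows which one it is on. Find the bare one's slots by sight or feel. Same axes as the stand.
- slot_low (a point): On the stand at x = 0, y = 0, 137 mm high: lower edge of the lower claws' slots. Each upright has one column of slots on its middle line, 8 mm wide, 22 high, 36 apart (lower edges 65, 101, 137, 173 mm up), through a face 4 mm thick, hollow behind. Seated necks rest on the lower edges; to go in, hold the bracket 10 to 14 mm higher than seated.
- short_mid (a point): Shorter bracket of the same make (130 mm long, same section, claws and catch), not wanted here; it stands on the counter. Point: middle of its blade, 36 mm up, 50 mm from its end plate's face; x to its claws.
- bracket: The loose long bracket itself: origin at its underside, 36 mm below bracket_mid, same axes.
- coupling_1: Hose coupling, black and orange, 36 mm across, 55 high, standing on the stand's foot plate. Origin: centre of its underside.
- coupling_2: Hose coupling, black and blue, 36 mm across, 55 high, standing on the stand's foot plate. Origin: centre of its underside.
- coupling_3: Hose coupling, 36 mm across, 55 high, standing on the counter. Origin: centre of its underside.
- adaptor_1: Black tap adaptor, 40 mm across, 46 high, on the counter. Origin: centre of its underside.
- rose: Green watering rose lying face down, 80 mm across, 46 high, on the counter. Origin: centre of its underside.
- tee: Orange hose tee lying flat, 90 by 56 mm, 22 high, on the counter. Origin: its underside, below the run's middle.
- carton: Small closed carton, 90 by 120 by 60 mm, 600 g, on the counter. Origin: centre of its underside.
Things that resemble listed ones, but are neither listed nor needed, are in the scene too. Leave any blue look-alike of the bracket alone.

How it is judged:
By the outcome, as a careful person would: the job done as asked, in the order asked, and still so for the second after the job is handed in, with the robot touching nothing.
It also fails if it takes over 51 s, if anything falls off the work surface, if the arm or the gripper's body presses on something with over 40 N, if the wrist force passes 120 N, or if a joint passes its speed limit or range.

ROBOT

A 6-joint arm with a two-finger parallel gripper is mounted at the origin on the work surface. World frame = base frame: x ahead of the robot, y to its left, z up, the work surface at z = 0. Lengths are in m, angles in rad, forces in N, time in s.
With the tool pointing down it reaches from about 0.375 to 0.9 m from the base axis. Payload 3.1 kg.
Tool frame: the origin (TCP) lies midway between the tips of the shut fingers; the grasp point (between the pads) lies 19 mm behind it; z points along the fingers, y is the line along which they close (so a half turn about z gives the same grasp; the last joint's range is limited). The gripper opens to 87 mm and grips with 3 to 60 N. Pads are 19 mm wide; open, the fingers measure 117 mm over their backs; the gripper's body (75 mm by 190 mm) begins 51 mm behind the grasp point.
Start: joints at [0.974, 0.527, 1.433, -0, 1.181, -0.178], TCP at [0.254, 0.571, 0.223] pointing down, gripper open.
Joint ranges: [-3.08, 3.08], [-0.75, 2.2], [0.22, 2.44], [-1.43, 4.57], [0, 2.65], [-2.85, 2.85]. Speed limits (rad/s): [2.79, 2.79, 3.14, 3.14, 3.14, 3.14].

INTERFACE

Orientations are given as a unit quaternion [w, x, y, z].
In Python, from station import robot gives the robot as it stands. The module is installed in compiled form; this text tells all that it offers. Calls block until the motion is done:
- robot.move_pose(position, orientation): joint-space move of the TCP to a pose.
- robot.move_l(position, rotation=None, velocity=0.15, stop_force=None): straight line of the TCP; rotation=None keeps the orientation; velocity is the mean speed in m/s. With stop_force (N) it stops when the force on the tool has changed by that much, and returns True; else False.
- robot.move_j(angles): joint-space move.
- robot.let_go() and robot.grab(squeeze=None): open the fingers fully, or close them until they stop; squeeze is the grip in N (None keeps the last).
- robot.sleep(seconds).
- robot.inverse_kinematics(position, orientation): joint angles nearest the present ones, or None.
- robot.read_camera(name): name is "side" or "top"; returns a dict with "frame" (480x640x3 uint8, blue, green, red), "K" (3x3 intrinsics, pixels), "T" (4x4, takes a point from camera to world coordinates). Camera axes: x right, y down, z forward; pixel columns grow to the right and rows downward; lengths in m; the calibration is good to about 2 mm. A picture is of the moment at which its call begins. There is no depth.
A pose or a line that the arm cannot do raises robot.PlanningError and nothing moves.
- robot.finish_job(): hands the job in; it is judged then, once.
Trained networks look in a picture, given as the dict that the camera call returned (one of the last four; its "shot" number tells which), for a name from the list of things; names that differ only in an ending like _2 or _b are one class to them, and where a whole thing is asked for, a point or a joint stands for the part that bears it (a point fixed in the world has none). Each returns a list of dicts, best first, with "conf" (0 to 1); they miss things now and then, are a little off and sometimes report something else, mostly with a low value. They report only what shows in the picture. A call takes as long as a camera call. They do not tell look-alikes from the thing itself.
- robot.spot_in(thing, picture): "pixel" ([column, row] in pixels, amid what is visible of it).
- robot.trace(thing, picture): "pixels" (480x640 bool, what is visible of it) and "pixel" ([column, row] in pixels, amid what is visible of it).
Readings, each from a call of its own:
- robot.get_t(): time.
- robot.get_joint_pos(): joint angles.
- robot.get_qvel(): joint speeds.
- robot.get_effort(): joint torques, N m.
- robot.get_eef_pos(): TCP position.
- robot.get_ee_rot(): TCP orientation.
- robot.get_ft_force(): force on the tool from outside, world axes, zero at the start.
- robot.get_torque(): the same for the moment, N m.
- robot.get_opening(): finger opening in m.
- robot.get_grip_force(): force on a finger pad.
Only numpy, scipy, OpenCV 4.12 (cv2) and the standard library are available. Lean on these libraries where they do the work, as an engineer would, in place of code of your own. Each camera call takes 0.05 s, during which the arm holds its last target. There are 200 camera calls.

## Working session

There is one attempt and no reset: what is moved stays moved. The work goes in short steps, each a Python script; the robot and the scene stay as the last script left them, time stands still between calls to the robot, and variables do not carry over. Pictures are saved under pics/ and viewed, at most 10 in all, crops included, and the job is handed in when it is done.

```bash
mkdir -p pics; cat > h.py <<'E'
import numpy as np, cv2
from station import robot
def ray(p,px):
    K,T=np.array(p["K"]),np.array(p["T"]); d=T[:3,:3]@np.linalg.solve(K,[px[0],px[1],1]); return T[:3,3],d
def atz(p,px,z):
    o,d=ray(p,px); return o+d*(z-o[2])/d[2]
def tri(a,pa,b,pb):
    A=np.zeros((3,3));B=np.zeros(3);L=[]
    for o,d in (ray(a,pa),ray(b,pb)):
        d=d/np.linalg.norm(d);M=np.eye(3)-np.outer(d,d);A+=M;B+=M@o;L.append((o,M))
    x=np.linalg.solve(A,B);return x,[np.linalg.norm(M@(x-o)) for o,M in L]
def proj(p,X):
    T=np.linalg.inv(np.array(p["T"]));c=T[:3,:3]@np.asarray(X)+T[:3,3];q=np.array(p["K"])@c;return q[:2]/q[2]
E
python3 - <<'E'
from h import *
np.set_printoptions(precision=4,suppress=True)
for n in("top","side"):
    p=robot.read_camera(n);cv2.imwrite(f"pics/{n}0.png",p["frame"])
    print(n,p["K"],p["T"])
    for t in("bracket_mid","bracket_claws","bracket_top","hung_mid","short_mid","stand","slot_level","slot_low","bracket","coupling_1"):
        print(t,[(np.round(r["pixel"],1),round(r["conf"],2)) for r in robot.spot_in(t,p)][:4])
print(robot.get_t(),robot.get_ee_rot())
E
```

```text
top [[531.9506   0.     323.0964]
 [  0.     531.9506 235.8641]
 [  0.       0.       1.    ]] [[-0.0271 -0.991   0.131   0.2556]
 [-0.9994  0.0243 -0.0235  0.0179]
 [ 0.0201 -0.1316 -0.9911  1.5075]
 [ 0.      0.      0.      1.    ]]
bracket_mid [(array([447.3, 224.9]), 0.67), (array([439.2, 332.5]), 0.57), (array([332. , 192.4]), 0.48)]
bracket_claws [(array([449.5, 226.6]), 0.91), (array([439.4, 329.5]), 0.56)]
bracket_top [(array([436.5, 328.6]), 0.66), (array([445.5, 225.9]), 0.55)]
hung_mid [(array([382.3, 193.1]), 0.65)]
short_mid []
stand [(array([331.7, 191.9]), 0.86)]
slot_level [(array([331.4, 194.1]), 0.7), (array([305. , 249.2]), 0.2)]
slot_low [(array([333.7, 190. ]), 0.87), (array([445.9, 227.3]), 0.41)]
bracket [(array([446.3, 227.4]), 0.96), (array([435.1, 329.5]), 0.76), (array([171.9, 156.9]), 0.61)]
coupling_1 [(array([358.9, 200.2]), 0.69), (array([319.9, 201.2]), 0.58)]
side [[475.5529   0.     322.5261]
 [  0.     475.5529 240.1487]
 [  0.       0.       1.    ]] [[ 0.8388 -0.4081  0.3603  0.0306]
 [-0.5443 -0.6436  0.5381 -0.6505]
 [ 0.0123 -0.6475 -0.762   1.0171]
 [ 0.      0.      0.      1.    ]]
bracket_mid [(array([410.1, 361.4]), 0.95), (array([292.8, 419.3]), 0.84)]
bracket_claws [(array([291.3, 415.9]), 0.77), (array([412.7, 363.2]), 0.71)]
bracket_top [(array([413.9, 357.9]), 0.71), (array([293.3, 418.4]), 0.57)]
hung_mid [(array([391.8, 255.7]), 0.7)]
short_mid [(array([252.8, 179.1]), 0.93), (array([356.7, 327.2]), 0.56)]
stand [(array([368.1, 255.4]), 0.82), (array([485.8, 335. ]), 0.6)]
slot_level [(array([363.6, 260.8]), 0.75), (array([392. , 255.7]), 0.75)]
slot_low [(array([368.1, 261.7]), 0.73)]
bracket [(array([292.9, 416.2]), 0.9), (array([409.6, 360. ]), 0.84)]
coupling_1 [(array([357.6, 330.7]), 0.72), (array([369.9, 281.4]), 0.6), (array([350.2, 241.6]), 0.49)]
1.1 [-0.      0.2079  0.9781 -0.    ]
```

View pics/top0.png

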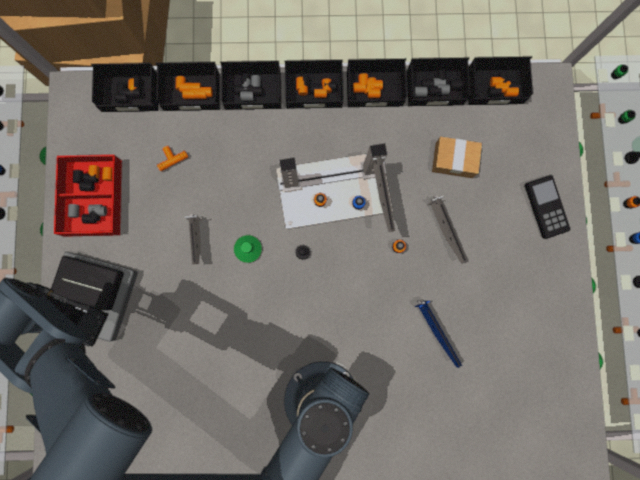

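View pics/side0.png

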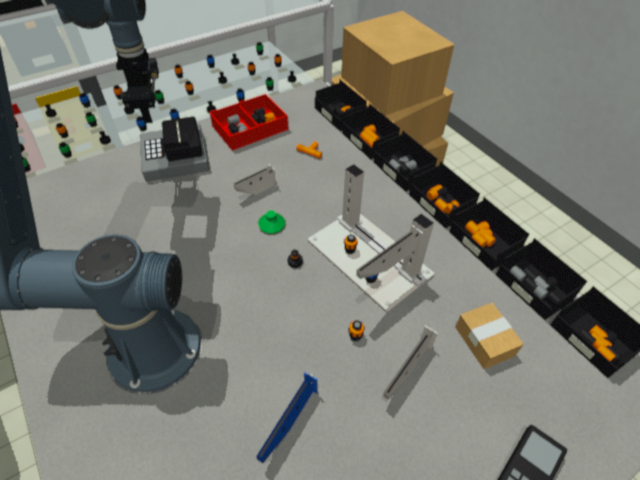

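Top view: the loose long bracket is at (450,230) with its claws up-left at (436,200). The hung bracket is at (388,190) on the right upright, and the bare upright is at (289,172). The blue look-alike is at (438,335) and the short bracket at (195,240). Next I fit models to the traced masks.

```bash
cat > fit.py <<'E'
from h import *
from scipy.optimize import minimize
def box(x0,x1,y0,y1,z0,z1): return np.array([[x,y,z] for x in(x0,x1) for y in(y0,y1) for z in(z0,z1)])
BR=[np.array([[x,y,z] for y in(-.007,.007) for x,z in((-.117,.036),(.073,.036),(.073,-.036),(-.026,-.036),(-.117,.014))]),
    box(.07,.073,-.016,.016,-.036,.036),box(.073,.084,-.0025,.0025,.002,.02),box(.073,.084,-.0025,.0025,-.034,-.016)]
UP=[box(0,.03,-.02,.02,.012,.213)]
def sil(p,parts,q,z):
    c,s=np.cos(q[2]),np.sin(q[2]);R=np.array([[c,-s,0],[s,c,0],[0,0,1]]);m=np.zeros((960,1280),np.uint8)
    for P in parts:
        X=P@R.T+[q[0],q[1],z];u=np.array([proj(p,x) for x in X])*2+.5
        cv2.fillConvexPoly(m,cv2.convexHull(np.round(u*16).astype(np.int32)),1,shift=4)
    return cv2.resize(m.astype(np.float32),(640,480),interpolation=cv2.INTER_AREA)
def fit(obs,parts,q0,z):
    def cost(v):
        q=np.array([v[0]/10,v[1]/10,v[2]]);c=0
        for p,m in obs:
            s=sil(p,parts,q,z);c+=1-np.minimum(s,m).sum()/np.maximum(s,m).sum()
        return c
    v0=np.array([q0[0]*10,q0[1]*10,q0[2]])
    r=minimize(cost,v0,method="Nelder-Mead",options=dict(initial_simplex=np.vstack([v0]+[v0+d for d in np.diag([.15,.15,.12])]),xatol=1e-3,fatol=1e-4))
    return np.array([r.x[0]/10,r.x[1]/10,r.x[2]]),r.fun/len(obs)
def pick(thing,p,near):
    R=robot.trace(thing,p);R=[r for r in R if np.hypot(*(np.array(r["pixel"])-near))<25]
    return R[0]["pixels"].astype(np.float32) if R else None
E
python3 - <<'E'
from fit import *
np.set_printoptions(precision=4,suppress=True)
t=robot.read_camera("top");s=robot.read_camera("side")
ov=[t["frame"].copy(),s["frame"].copy()]
a=atz(t,(436,199),.072);b=atz(t,(466,261),.072);d=a-b;y=np.arctan2(d[1],d[0]);print("len",np.linalg.norm(d))
q0=[*(b+d*.117/.19)[:2],y]
h1=atz(t,(380,156),.197);h2=atz(t,(392,229),.197);d=h1-h2;print("hlen",np.linalg.norm(d))
h0=[*(h2+d*.117/.19)[:2],np.arctan2(d[1],d[0])]
for name,g0,z in(("bracket_mid",q0,.036),("hung_mid",h0,.161)):
    obs=[]
    for i,p in enumerate((t,s)):
        m=pick(name,p,proj(p,[g0[0],g0[1],z]))
        print(name,i,None if m is None else m.sum(),proj(p,[g0[0],g0[1],z]))
        if m is not None: obs.append((p,m)); ov[i][cv2.Canny((m*255).astype(np.uint8),50,150)>0]=(0,0,255)
    for o in [[x] for x in obs]+[obs]: print(g0,fit(o,BR,g0,z))
for i,p in enumerate((t,s)):
    for r in robot.trace("stand",p): print("stand",i,r["conf"],r["pixel"],r["pixels"].sum()); ov[i][cv2.Canny((r["pixels"]*255).astype(np.uint8),50,150)>0]=(0,255,0)
A=cv2.resize(ov[0][130:280,260:480],None,fx=3.2,fy=3.2,interpolation=2);B=cv2.resize(ov[1][150:410,310:510],None,fx=2.3,fy=2.3,interpolation=2)
cv2.imwrite("pics/a1.png",A);cv2.imwrite("pics/b1.png",B)
E
```

```text
len 0.18798654278154522
hlen 0.18941527173752934
bracket_mid 0 823.0 [444.2015 224.6104]
bracket_mid 1 902.0 [412.1427 359.1052]
[np.float64(0.4737023211839062), np.float64(-0.3582860613388984), np.float64(0.39587537429743247)] (array([ 0.477 , -0.3615,  0.3431]), np.float64(0.06916594505310059))
[np.float64(0.4737023211839062), np.float64(-0.3582860613388984), np.float64(0.39587537429743247)] (array([ 0.4739, -0.3596,  0.3543]), np.float64(0.07868087291717529))
[np.float64(0.4737023211839062), np.float64(-0.3582860613388984), np.float64(0.39587537429743247)] (array([ 0.4748, -0.36  ,  0.3515]), np.float64(0.11275345087051392))
hung_mid 0 722.0 [382.6899 186.914 ]
hung_mid 1 1266.0 [396.5331 253.5739]
[np.float64(0.5577448422222082), np.float64(-0.17184726759533697), np.float64(0.11794330355705468)] (array([ 0.555 , -0.1707,  0.137 ]), np.float64(0.08184140920639038))
[np.float64(0.5577448422222082), np.float64(-0.17184726759533697), np.float64(0.11794330355705468)] (array([ 0.551 , -0.1699,  0.1457]), np.float64(0.07182317972183228))
[np.float64(0.5577448422222082), np.float64(-0.17184726759533697), np.float64(0.11794330355705468)] (array([ 0.5536, -0.1705,  0.1416]), np.float64(0.08924877643585205))
stand 0 0.58 [329.1, 193.5] 4891
stand 1 0.68 [367.4, 258.0] 4242
```

View pics/a1.png

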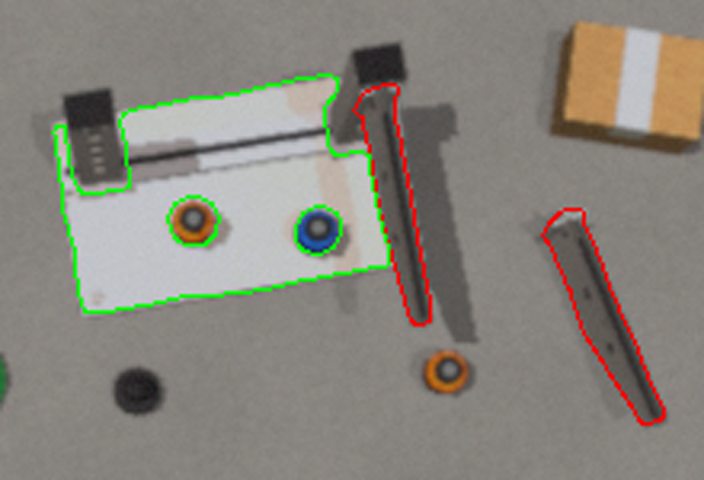

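View pics/b1.png

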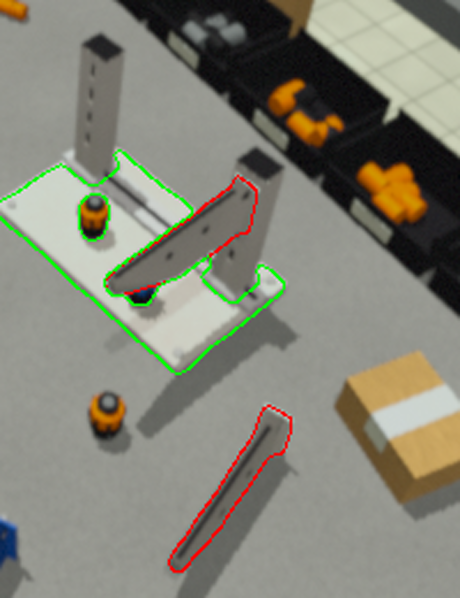

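The red outlines match the hung and loose brackets well. The upright caps show as dark tops at crop pixels (89,107) and (380,62). I'll locate the caps, then grasp.

```bash
cat >> h.py <<'E'
def quat(psi,flip=True):
    a=psi/2+(np.pi/2 if flip else 0); return [0,np.cos(a),np.sin(a),0]
E
python3 - <<'E'
from fit import *
np.set_printoptions(precision=4,suppress=True)
t=robot.read_camera("top");s=robot.read_camera("side");C={}
for n,p,px in(("t",t,((288,163.5),(379,149.5))),("s",s,((353.5,171),(422,220)))):
    g=cv2.cvtColor(p["frame"],cv2.COLOR_BGR2GRAY)
    for k,c in zip("LR",px):
        c0=np.array(c,int)
        k_,lab,st,cen=cv2.connectedComponentsWithStats((g<58).astype(np.uint8))
        l=lab[c0[1]-2:c0[1]+3,c0[0]-2:c0[0]+3].max();C[n+k]=cen[l]
        r=atz(p,cen[l],.213)
        ys,xs=np.where(lab==l);rect=cv2.minAreaRect(np.array([atz(p,(x,y),.213)[:2]*1000 for x,y in zip(xs,ys)],np.float32))
        print(n,k,cen[l],st[l][4],"cap",r[:2],rect)
for n,p in(("t",t),("s",s)):
    L=atz(p,C[n+"L"],.213);R=atz(p,C[n+"R"],.213);d=L-R;print("sep",np.linalg.norm(d),"yaw",np.arctan2(-d[0],d[1]))
for k in "LR": print(k,tri(t,C["t"+k],s,C["s"+k]))
for f in(0,1):
  for P,y in(([.4748,-.36,.037],.3515),([.5,.06,.26],.141)):
    print(f,P,robot.inverse_kinematics(P,quat(y,f)))
E
```

```text
t L [287.4397 164.1064] 141 cap [0.6096 0.0714] ((609.5723876953125, 71.38703918457031), (26.142181396484375, 35.2323112487793), 10.362137794494629)
t R [378.1133 149.9133] 150 cap [ 0.6413 -0.157 ] ((641.1229248046875, -156.91751098632812), (27.16443634033203, 35.27206039428711), 8.509818077087402)
s L [354.4302 170.1977] 86 cap [0.606  0.0694] ((606.1626586914062, 69.86183166503906), (24.055309295654297, 34.203704833984375), 5.963059425354004)
s R [422.9407 220.9237] 118 cap [ 0.638  -0.1579] ((637.892333984375, -158.02682495117188), (24.484615325927734, 34.665531158447266), 6.057285785675049)
sep 0.23054928214068524 yaw 0.13801718659454307
sep 0.2295809907791512 yaw 0.13969967173881195
L (array([0.6094, 0.072 , 0.2098]), [np.float64(0.0010837078734423217), np.float64(0.001083707873442281)])
R (array([ 0.6411, -0.1567,  0.2105]), [np.float64(0.0010893067013773463), np.float64(0.0010893067013775283)])
0 [0.4748, -0.36, 0.037] [-0.8361  0.747   1.638  -0.      0.7566  0.3832]
0 [0.5, 0.06, 0.26] [-0.1028  0.3167  1.6856 -0.      1.1392  1.327 ]
1 [0.4748, -0.36, 0.037] [-0.8361  0.747   1.638  -0.      0.7566 -2.7584]
1 [0.5, 0.06, 0.26] [-0.1028  0.3167  1.6856 -0.      1.1392 -1.8146]
```

```bash
python3 - <<'E'
from fit import *
np.set_printoptions(precision=4,suppress=True)
q=quat(.3515,0);G=np.array([.4748,-.36])
robot.move_l([.254,.571,.36],velocity=.3)
robot.move_pose([*G,.33],q)
robot.move_l([*G,.12],velocity=.35)
t=robot.read_camera("top")
robot.move_l([*G,.037],velocity=.12)
robot.grab(40); print(robot.get_opening(),robot.get_grip_force(),robot.get_t())
f=robot.get_ft_force()
robot.move_l([*G,.27],velocity=.25)
print(robot.get_opening(),robot.get_ft_force()-np.array(f))
u=np.array([np.cos(.139),np.sin(.139)]);M=np.array([.522,.0583])
P=M-.035*u
robot.move_pose([*P,.27],quat(.139,0))
robot.move_l([*P,.161+.012+.001],velocity=.2)
print(robot.get_t(),robot.get_eef_pos(),robot.get_opening(),robot.get_ft_force(),robot.get_torque())
t=robot.read_camera("top");s=robot.read_camera("side")
for n,p,(x,y) in(("t",t,(288,200)),("s",s,(350,215))):
    cv2.imwrite(f"pics/c{n}.png",cv2.resize(p["frame"][y-70:y+70,x-80:x+80],None,fx=4,fy=4,interpolation=2))
E
```

```text
0.014032442298264598 39.96690790168941 8.3583
0.014016936228951796 [ 0.0438  0.3243 -3.7984]
11.6 [0.4884 0.0528 0.1744] 0.013499478770029712 [ 1.1377  0.0649 -3.9035] [-0.058   0.2111  0.0041]
```

View pics/cs.png

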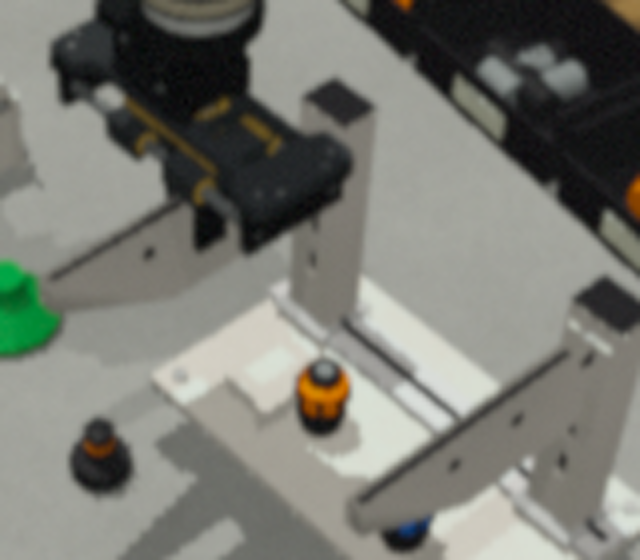

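View pics/ct.png

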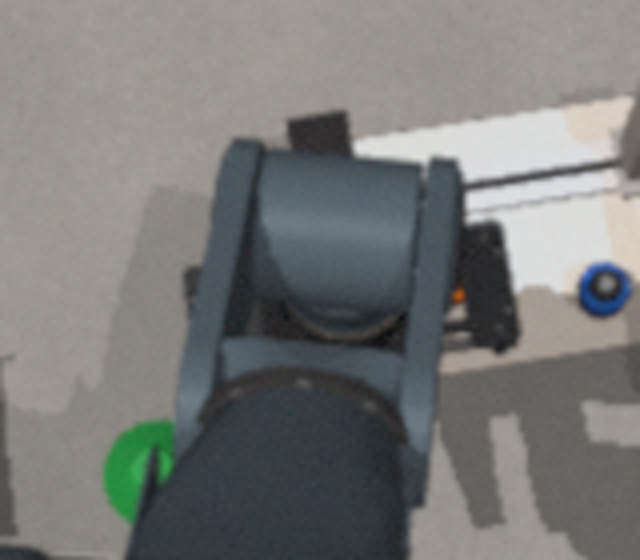

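The bracket is held with its visible top edge running from about (50,275) to (180,205) in the side crop, facing the bare upright. I'll check pitch by projection before inserting.

```bash
python3 - <<'E'
from fit import *
np.set_printoptions(precision=4,suppress=True)
s=robot.read_camera("side")
e=np.array(robot.get_eef_pos());u=np.array([np.cos(.139),np.sin(.139),0])
for x,z in((-.117,.036),(-.03,.036),(-.117,.014),(-.026,-.036)): print(x,z,proj(s,e+x*u+[0,0,z-.001]), 4*(proj(s,e+x*u+[0,0,z-.001])-[270,145]))
h=np.array([.5536,-.1705,.161])
for x in(-.117,.05): print(4*(proj(s,h+x*u+[0,0,.036])-[270,145]))
R=robot.trace("bracket_mid",s)
for r in R: print(r["pixel"],r["conf"])
R=[r for r in R if np.hypot(*(np.array(r["pixel"])-[300,207]))<25]
if R:
  m=R[0]["pixels"]; ys,xs=np.where(m)
  for c in range(xs.min(),xs.max()+1,4): print(c,ys[xs==c].min(),ys[xs==c].max(),end="; ")
  f=s["frame"].copy()
  for P in sil,: 
    q=[e[0],e[1],.139]; S=(sil(s,BR,q,e[2]-.001)>.5).astype(np.uint8)
  f[cv2.Canny(S*255,50,150)>0]=(0,0,255)
  f[cv2.Canny(m.astype(np.uint8)*255,50,150)>0]=(0,255,0)
  cv2.imwrite("pics/d.png",cv2.resize(f[165:265,260:370],None,fx=6,fy=6,interpolation=0))
E
```

```text
-0.117 0.036 [280.9491 214.4508] [ 43.7966 277.8033]
-0.03 0.036 [309.5941 197.4725] [158.3763 209.8902]
-0.117 0.014 [281.4547 220.8569] [ 45.8186 303.4276]
-0.026 -0.036 [311.0484 217.1441] [164.1938 288.5764]
[357.2997 504.0748]
[567.0861 352.5759]
[289.0, 419.0] 0.83
[302.6, 211.2] 0.72
280 214 220; 284 211 223; 288 209 222; 292 206 222; 296 204 221; 300 202 221; 304 199 220; 308 197 219; 312 195 218; 316 197 216; 320 208 214; 324 206 212; 328 202 209;
```

View pics/d.png

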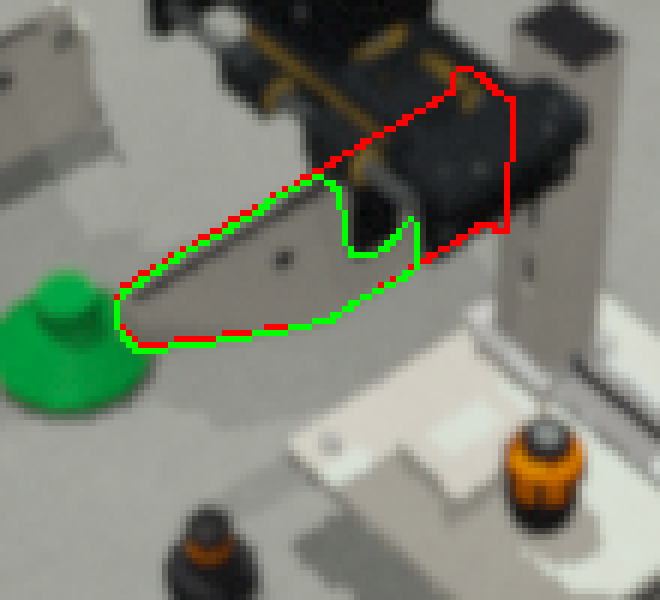

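The model outline (red) agrees with the traced bracket (green) to about 1 px, so it is held level. Inserting under force guard.

```bash
cat >> h.py <<'E'
U=np.array([np.cos(.139),np.sin(.139),0]);V=np.array([-np.sin(.139),np.cos(.139),0]);M=np.array([.522,.0583,0])
def st():
    e=np.array(robot.get_eef_pos())-M; f=np.array(robot.get_ft_force()); m=np.array(robot.get_torque())
    return "t %.1f u %.1f v %.1f z %.1f mm F u %.1f v %.1f z %.1f open %.1f"%(robot.get_t(),*(1000*np.array([e@U,e@V,e[2]])),f@U,f@V,f[2],robot.get_opening()*1000)
def P(u,v,z): return list(M+U*u/1000+V*v/1000+[0,0,z/1000])
E
python3 - <<'E'
from h import *
print(st())
print(robot.move_l(P(-13.5,0,174),velocity=.05,stop_force=7),st())
print(robot.move_l(P(-7,0,174),velocity=.03,stop_force=7),st())
E
```

```text
t 11.8 u -33.8 v -0.4 z 175.4 mm F u -1.0 v 0.9 z -3.3 open 13.6
False t 12.4 u -13.6 v 0.1 z 173.8 mm F u -0.1 v 1.0 z -3.1 open 13.3
False t 12.8 u -6.7 v 0.3 z 173.9 mm F u 0.2 v 2.2 z -4.1 open 13.8
```

```bash
python3 - <<'E'
from h import *
for u in(-4,-1.5,1,3.5,6):
    r=robot.move_l(P(u,0,174),velocity=.03,stop_force=14);print(r,st())
    if r: break
E
```

```text
False t 13.0 u -5.1 v 0.3 z 173.7 mm F u -3.7 v 2.4 z -3.6 open 13.5
False t 13.2 u -2.7 v 0.3 z 173.6 mm F u -5.1 v 2.3 z -1.8 open 13.8
False t 13.5 u -0.5 v 0.4 z 173.6 mm F u -4.9 v 3.1 z -2.8 open 13.7
False t 13.8 u -0.5 v 0.6 z 173.5 mm F u -10.0 v 1.0 z 1.3 open 13.9
False t 14.0 u -0.4 v 0.7 z 173.3 mm F u -14.5 v 1.0 z 2.9 open 13.9
```

The catch force rose from u=-5.5, and the face went hard at u=-0.5, so the claws are in. Lowering to hook.

```bash
python3 - <<'E'
from h import *
for z in(171,168,165,162.5,160,158):
    r=robot.move_l(P(3,.6,z),velocity=.04,stop_force=18);print(r,st())
    if r: break
E
```

```text
False t 14.3 u -0.5 v 0.7 z 170.7 mm F u -8.6 v 0.5 z 0.7 open 13.7
False t 14.5 u -0.5 v 0.7 z 167.5 mm F u -10.5 v 0.8 z 0.5 open 13.6
False t 14.8 u -0.4 v 0.7 z 164.4 mm F u -8.8 v -0.3 z -1.2 open 13.6
False t 15.0 u -0.3 v 0.7 z 161.9 mm F u -7.2 v -0.4 z -0.8 open 13.6
False t 15.3 u -0.8 v 0.7 z 160.4 mm F u -11.8 v -0.4 z 6.5 open 13.9
False t 15.5 u -1.0 v 0.7 z 159.6 mm F u -13.9 v 0.7 z 14.7 open 13.7
```

```bash
python3 - <<'E'
from h import *
robot.move_l(P(-.5,.7,160.5),velocity=.05)
robot.let_go(); print(st())
robot.move_l(P(-.5,.7,235),velocity=.2)
robot.grab(20)
robot.move_l(P(57,.7,235),velocity=.2)
s=robot.read_camera("side");cv2.imwrite("pics/e.png",cv2.resize(s["frame"][130:330,260:460],None,fx=3,fy=3,interpolation=2))
print(st())
robot.move_l(P(57,.7,203),velocity=.1,stop_force=8);print(st())
for z in(200,198,196,194,192,190):
    r=robot.move_l(P(57,.7,z),velocity=.04,stop_force=18);print(r,st())
    if -0 or r or robot.get_ft_force()[2]>19: break
E
```

```text
t 17.1 u -0.5 v 0.7 z 160.5 mm F u 0.8 v -0.3 z -0.1 open 87.0
t 19.6 u 56.0 v 0.9 z 234.5 mm F u -0.5 v 0.7 z 0.4 open 0.3
t 20.1 u 56.5 v 0.8 z 203.0 mm F u -0.1 v 0.1 z 0.2 open 0.5
False t 20.4 u 57.2 v 0.7 z 200.4 mm F u 0.2 v -0.5 z 0.1 open 0.5
False t 20.6 u 57.6 v 0.6 z 198.4 mm F u -0.0 v -0.0 z 1.5 open 0.2
False t 20.9 u 57.9 v 0.6 z 197.0 mm F u 1.0 v -0.1 z 4.1 open 0.7
False t 21.1 u 58.0 v 0.6 z 196.8 mm F u -2.8 v 1.1 z 14.9 open 0.1
False t 21.4 u 58.1 v 0.5 z 196.6 mm F u -5.0 v 1.7 z 22.9 open 0.4
```

View pics/e.png

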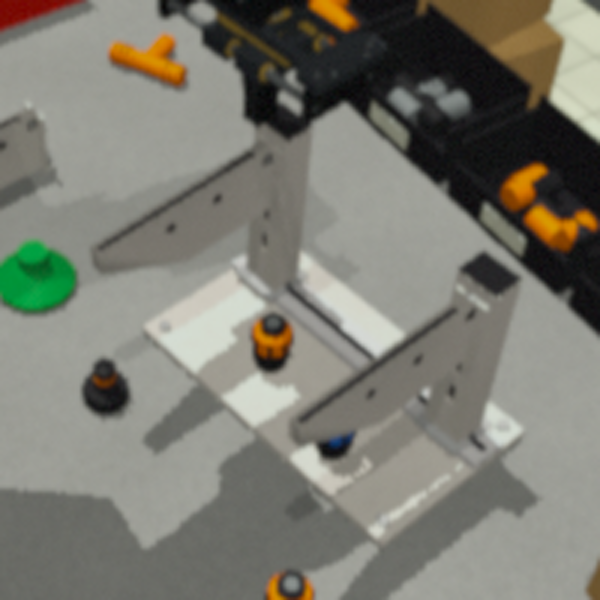

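The side view shows the bracket hanging on the left upright, parallel to its partner. The press went hard at a top height of 196.7 mm (seated is 197). I'll retract and check.

```bash
python3 - <<'E'
from fit import *
np.set_printoptions(precision=4,suppress=True)
robot.move_l(P(58,.6,202),velocity=.05)
robot.move_l(P(57,.7,300),velocity=.25)
robot.move_pose([.254,.571,.30],[0,.2079,.9781,0])
t=robot.read_camera("top");s=robot.read_camera("side");print(robot.get_t())
for g0,nm in(([.5217,.058,.139],"new"),([.5536,-.1705,.139],"hung")):
  for z in(.158,.161,.164):
    o=[]
    for p in(t,s):
        m=pick("bracket_mid",p,proj(p,[*g0[:2],.161])); 
        if m is None: m=pick("hung_mid",p,proj(p,[*g0[:2],.161]))
        if m is not None:o.append((p,m))
    print(nm,z,len(o),*(fit(o,BR,g0,z) if o else ()))
u=cv2.resize(t["frame"][135:255,260:420],None,fx=4,fy=4,interpolation=2);w=cv2.resize(s["frame"][140:300,320:450],None,fx=3,fy=3,interpolation=2)
cv2.imwrite("pics/f.png",cv2.copyMakeBorder(u,0,0,0,0,0));cv2.imwrite("pics/g.png",w)
E
```

```text
24.5083
new 0.158 1 [0.5243 0.0566 0.1392] 0.09986066818237305
new 0.161 1 [0.5233 0.0565 0.1395] 0.10258781909942627
new 0.164 1 [0.5224 0.0564 0.1381] 0.10564994812011719
hung 0.158 2 [ 0.5553 -0.17    0.1388] 0.10681715607643127
hung 0.161 2 [ 0.555  -0.1701  0.1378] 0.08604776859283447
hung 0.164 2 [ 0.5532 -0.1704  0.1396] 0.08856216073036194
```

View pics/f.png

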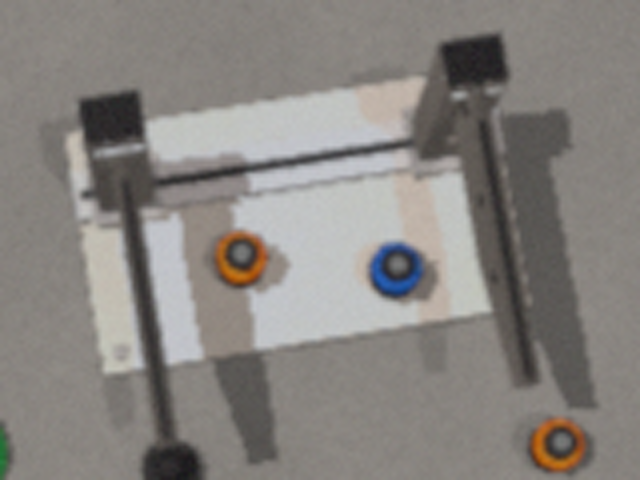

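In the top view the new bracket, from (125,190) to (170,460) in the crop, is parallel to its partner and the goods are undisturbed. To confirm it is fully down, I'll probe both tops with equal force.

```bash
python3 - <<'E'
from h import *
q=quat(.139,0)
def probe(v):
    robot.move_pose(P(58,v,240),q)
    robot.move_l(P(58,v,204),velocity=.15,stop_force=8)
    for z in(198,196,195,194,193,192):
        r=robot.move_l(P(58,v,z),velocity=.04,stop_force=18);f=robot.get_ft_force()[2];print(v,r,st())
        if r or f>13: break
    robot.move_l(P(58,v,203),velocity=.1);robot.move_l(P(58,v,290),velocity=.3)
probe(-230.5)
probe(.6)
robot.move_pose([.254,.571,.30],[0,.2079,.9781,0]);print(st())
E
```

```text
-230.5 False t 29.1 u 58.2 v -230.6 z 198.4 mm F u -1.5 v 0.3 z 0.4 open 0.7
-230.5 False t 29.4 u 58.6 v -230.9 z 197.4 mm F u -0.8 v 0.3 z 4.9 open 0.3
-230.5 False t 29.6 u 58.6 v -230.8 z 197.4 mm F u -1.8 v 0.4 z 9.0 open 0.7
-230.5 False t 29.9 u 58.6 v -230.8 z 197.4 mm F u -3.7 v 1.9 z 13.2 open 0.4
0.6 False t 32.2 u 58.2 v 0.4 z 198.4 mm F u 0.3 v -0.3 z 0.7 open 0.6
0.6 False t 32.5 u 58.7 v 0.5 z 197.0 mm F u -0.6 v -0.1 z 4.4 open 0.3
0.6 False t 32.7 u 58.7 v 0.5 z 196.9 mm F u -1.9 v -0.5 z 9.0 open 0.2
0.6 False t 33.0 u 58.8 v 0.5 z 196.8 mm F u -3.3 v 0.4 z 14.4 open 0.0
t 35.8 u -193.6 v 544.3 z 299.8 mm F u -0.1 v 0.2 z 0.2 open 0.7
```

Both tops match within 0.6 mm, so the new bracket is fully down.

```bash
python3 -c "
from station import robot
print(robot.finish_job())"
```

```text
the job is handed in; nothing more can be done
None
```

The long bracket is hooked into the bare upright and pressed fully down, its top edge within 0.6 mm of the hung one and parallel to it; the catch was not seen snapping out, so the lock is inferred from that depth, and I let go and handed the job in at about 36 s.

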